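# Load the indexing head and hold its plunger clear

### The job

Without shifting the loupe between them, fit the loose flanged bush, flange down, fully home on the upright spigot of the indexing head and let go of it. Then take the black knob of the head's sprung index plunger and pull it straight back as far as it goes, so that the pin is clear of the disc. Finish while still holding it fully back, so that a colleague can turn the disc.

Things in the scene. Friction and masses are not known exactly. Their poses are not given: they have to be found in the camera images.
- index_head: Indexing head fixed to the bench. Origin: on the bench, under the middle; z up; plunger and knob point along its own -x. Base plate 110 wide, 12 high, x -55 to +95 mm. Upright disc axis at x +45: disc 96 diameter (does not turn), top at z 54; shoulder 46 diameter up to z 60. Bracket 44 wide, 62 high at x -18 to -45, plunger barrel 20 diameter on to x -62 (all mm).
- spigot_seat (a point): Centre of the shoulder's top, at the foot of the spigot (head frame x +45, y 0, z 60 mm); the underside of the bush rests here when home. The spigot is 20 mm in diameter and rises 40 mm above this point, the last 6 mm tapering to 12 mm. Axes as index_head.
- bush: Loose steel bush standing on the bench flange down: outer diameter 34 mm, height 48 mm, through bore 22.6 mm (1.3 mm clearance all round on the spigot); at its foot a flange of 46 mm diameter, 6 mm thick. About 0.22 kg. Origin: centre of its underside; z along its axis, up.
- pull_knob (a point): Black ribbed knob of the plunger, lying along the head's x: a grip of 22 mm diameter, 30 mm long, ending at its outer (-x) end in a collar of 32 mm diameter, 6 mm thick, behind which fingers can hook. The point is the grip's centre, 45 mm above the bench, head x -86 mm at travel 0; axes as index_head. Moves with the plunger. Free at both sides and above.
- plunger (a joint): Travel of the sprung plunger in m: 0 = pin in its hole in the disc's rim, 0.012 = fully back against its stop (pin leaves the hole at 0.008). Grows as the knob moves along the head's own -x. The spring resists with about 3.5 N at 0 and 9.5 N at 0.012.
- loupe: Small black loupe, 35 mm in diameter and 34 mm high, standing loose on the bench between the head and the bush; to be left alone. Origin: centre of its underside.

How it is judged:
On the way, in this order (a step that is already met when the one before it is completed fails the run):
1. the bush is home on the spigot and let go (z of bush in the frame of spigot_seat below 0.0025 m and horizontal distance between bush and spigot_seat below 0.003 m and angle between bush's own z axis and vertical below 0.06 rad and contact force between bush and the fingers below 0.1 N), for 0.2 s.
2. the plunger is fully back, held by its knob (value of joint plunger above 0.0105 m and contact force between plunger and the fingers above 4 N), for 0.2 s.
At the end, for the whole second after the job is handed in: At the end the fingers hold the knob (over 4 N) with the plunger within 1.5 mm of its back stop, and the bush stands untouched on the spigot, its underside within 2.5 mm of the shoulder, centred within 3 mm and upright within 0.06 rad (all of step 1 and all of step 2 and contact force between bush and the arm below 0.1 N); the arm keeps its last pose, push and grip.
It fails at once if the loupe is shifted by more than 20 mm (distance of loupe from where it was at the start of the episode above 0.02 m).
It fails at once if the plunger is pulled before the bush is on the spigot (value of joint plunger above 0.006 m and horizontal distance between bush and spigot_seat above 0.02 m).
It also fails if it takes over 48 s, if anything falls off the work surface, if the arm or the gripper's body presses on something with over 40 N, if the wrist force passes 120 N, or if a joint passes its speed limit or range.

### The arm

A 6-joint arm with a two-finger parallel gripper is mounted at the origin on a cart in front of the work surface, level with it; the furniture and walls round the work are solid. World frame = base frame: x ahead of the robot, y to its left, z up, the work surface at z = 0. Lengths are in m, angles in rad, forces in N, time in s.
With the tool pointing down it reaches from about 0.325 to 0.9 m from the base axis. Payload 6.1 kg.
Tool frame: the origin (TCP) lies midway between the tips of the shut fingers; the grasp point (between the pads) lies 19 mm behind it; z points along the fingers, y is the line along which they close (so a half turn about z gives the same grasp; the last joint's range is limited). The gripper opens to 85 mm and grips with 20 to 120 N. Pads are 22 mm wide; open, the fingers measure 114 mm over their backs; the gripper's body (76 mm by 85 mm) begins 54 mm behind the grasp point. The pads swing forward as they close: fully open they stand 13 mm farther back than shut.
Start: joints at [-1.35, 0.22, 1.526, -0, 1.395, -0.126], TCP at [0.212, -0.588, 0.231] pointing down, gripper open.
Joint ranges: [-2.98, 2.98], [-0.91, 2.08], [0.09, 2.57], [-1.24, 4.39], [0.2, 2.65], [-2.68, 2.68]. Speed limits (rad/s): [2.57, 2.57, 3.01, 3.14, 3.14, 3.14].

### API

Orientations are given as [roll, pitch, yaw] about the fixed x, y, z axes, in that order (R = Rz(yaw) Ry(pitch) Rx(roll)).
In Python, from plant import movep, move_l, set_joints, gripper_to, hold, inverse_kinematics, observe, get_image, get_calibration, Unreachable, job_done gives the robot as it stands. Calls block until the motion is done:
- movep(position, orientation): joint-space move of the TCP to a pose.
- move_l(position, feed=0.15, rotation=None, max_force=None): straight line of the TCP; rotation=None keeps the orientation; feed is the mean speed in m/s. With max_force (N) it stops when the force on the tool has changed by that much, and returns True; else False.
- set_joints(angles): joint-space move.
- gripper_to(opening, f_grip=None): finger opening in m; f_grip is the grip in N (None keeps the last); returns when the fingers have stopped.
- hold(seconds).
- inverse_kinematics(position, orientation): joint angles nearest the present ones, or None.
- observe(): the state.
- get_image(name): name is "scene" or "top" or "wrist"; returns (picture, depth): 384x512x3 uint8, red, green, blue; 384x512 float32, m along the optical axis (not along the pixel's ray), 0 where there is no reading.
- get_calibration(name): a dict with "intrinsics" (3x3 intrinsics, pixels), "world_from_camera" (4x4, takes a point from camera to world coordinates). Camera axes: x right, y down, z forward; pixel columns grow to the right and rows downward; lengths in m; the calibration is good to about 2 mm. A picture is of the moment at which its call begins: read the wrist's pose just before it. get_calibration takes no time and is no camera call; for the wrist camera it gives the pose at the moment of the call.
A pose or a line that the arm cannot do raises Unreachable and nothing moves.
- job_done(): hands the job in; it is judged then, once.
The state is a dict: "time_s": time; "q": joint angles; "joint_velocities": joint speeds; "joint_torque": joint torques, N m; "eef_pos": TCP position; "tcp_rot": TCP orientation; "ft_force": force on the tool from outside, world axes, zero at the start; "torque": the same for the moment, N m; "opening": finger opening in m; "grasp_force": force on a finger pad.
Only numpy, scipy, OpenCV 4.12 (cv2) and the standard library are available. Lean on these libraries where they do the work, as an engineer would, in place of code of your own. Each camera call takes 0.05 s, during which the arm holds its last target. There are 200 camera calls.

## Working session

There is one attempt and no reset: what is moved stays moved. The work goes in short steps, each a Python script; the robot and the scene stay as the last script left them, time stands still between calls to the robot, and variables do not carry over. Pictures are saved under pics/ and viewed, at most 10 in all, crops included, and the job is handed in when it is done.

```bash
mkdir -p pics; ls; python3 - <<'E'
from plant import *
import cv2,numpy as np
for n in("top","scene"):
    im,d=get_image(n); cv2.imwrite(f"pics/{n}.png",cv2.resize(im[:,:,::-1],(768,576))); np.save(n+"_d.npy",d); np.save(n+"_i.npy",im)
    c=get_calibration(n); print(n,c["intrinsics"],c["world_from_camera"])
s=observe(); print(s["time_s"],s["eef_pos"],s["tcp_rot"],s["opening"])
E
```

```text
pics
top [[415.93618428   0.         257.74108899]
 [  0.         415.93618428 188.64487862]
 [  0.           0.           1.        ]] [[-0.00931424 -0.99868971  0.05032012  0.48567343]
 [-0.99986357  0.00998808  0.01315627 -0.00288785]
 [-0.01364163 -0.05019071 -0.99864648  0.92369787]
 [ 0.          0.          0.          1.        ]]
scene [[473.57186431   0.         253.63862876]
 [  0.         473.57186431 189.52736089]
 [  0.           0.           1.        ]] [[ 0.59038743 -0.3494147   0.72756584 -0.29008293]
 [-0.80699706 -0.23981623  0.5396702  -0.61572861]
 [-0.0140866  -0.90575799 -0.42356113  0.53527263]
 [ 0.          0.          0.          1.        ]]
0.1 [ 0.21228976 -0.58725474  0.23030003] [-3.13980950e+00 -2.25141158e-04  3.46769762e-01] 0.08561853741832004
```

View pics/top.png

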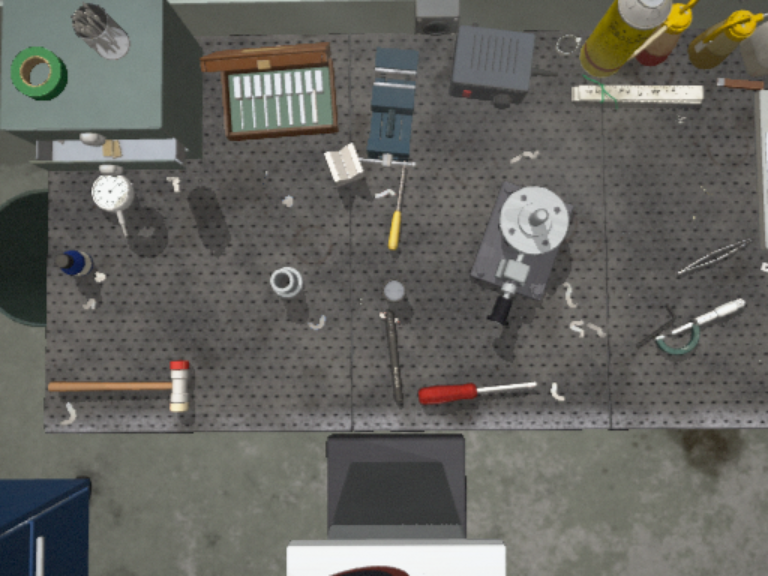

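View pics/scene.png

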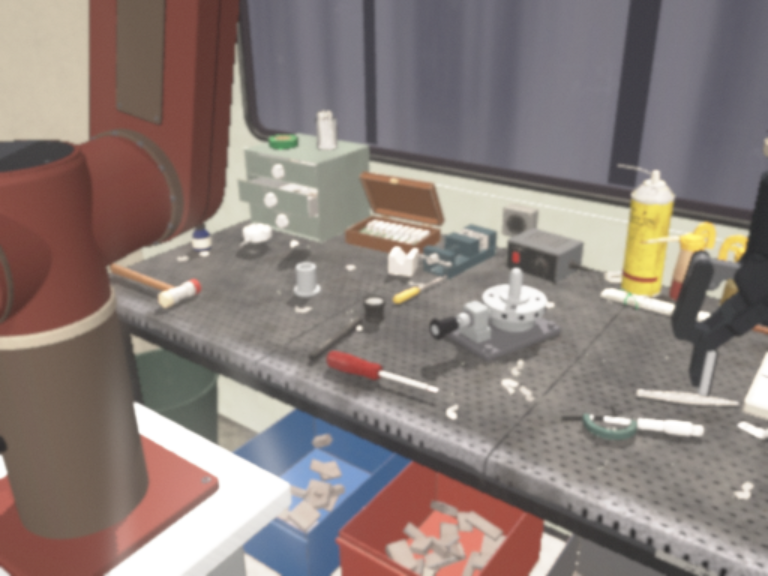

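The top view shows the bush at about (286,281), the loupe at (394,290), the spigot tip at (541,215) and the knob at (500,308), all in 768-wide pixels. Next I'll turn these into positions using depth.

```bash
cat > h.py <<'E'
import numpy as np, cv2
from plant import *
def cloud(d,c):
    K,T=c["intrinsics"],c["world_from_camera"]
    v,u=np.indices(d.shape); 
    p=np.stack([(u-K[0,2])/K[0,0]*d,(v-K[1,2])/K[1,1]*d,d],-1)@T[:3,:3].T+T[:3,3]
    p[d<=0]=np.nan
    return p
def circ(P):
    A=np.c_[2*P[:,:2],np.ones(len(P))]; s=np.linalg.lstsq(A,(P[:,:2]**2).sum(1),rcond=None)[0]
    return s[:2],np.sqrt(s[2]+s[:2]@s[:2])
def near(p,xy,r,z0,z1):
    P=p.reshape(-1,3); m=(np.hypot(P[:,0]-xy[0],P[:,1]-xy[1])<r)&(P[:,2]>z0)&(P[:,2]<z1); return P[m]
E
python3 - <<'E'
from h import *
np.set_printoptions(precision=4,suppress=True)
p=cloud(np.load("top_d.npy"),get_calibration("top"))
for n,(u,v) in dict(bush=(286,281),loupe=(394,290),spig=(541,215),knob=(500,308),brk=(516,270),bench=(430,340)).items():
    print(n,p[int(v/1.5),int(u/1.5)])
def mid(P): return len(P),(P[:,:2].min(0)+P[:,:2].max(0))/2,np.ptp(P[:,:2],axis=0),np.median(P[:,2])
b=p[187,190]
for z0,z1 in((.04,.055),(.003,.012)): print('bush',mid(near(p,b,.04,z0,z1)))
l=p[193,262]; print('loupe',mid(near(p,l,.03,.025,.045)))
s=p[143,360]
print('spig',mid(near(p,s,.03,.085,.11)),'disc',mid(near(p,s,.075,.045,.057)))
k=p[205,333]; P=near(p,k,.06,.03,.065); print('knob',mid(P)); 
P=near(p,k,.035,.03,.065);print(P[np.argsort(P[:,0])][::6])
E
```

```text
bush [0.5374 0.1602 0.0001]
loupe [ 0.5211 -0.0002  0.0326]
spig [ 0.6162 -0.1965  0.0985]
knob [ 0.4938 -0.1478  0.0552]
brk [ 0.5452 -0.1703  0.062 ]
bench [ 0.4489 -0.0524  0.0009]
bush (124, array([0.5359, 0.1571]), array([0.032 , 0.0325]), np.float64(0.04714726971621336))
bush (115, array([0.5362, 0.1562]), array([0.0734, 0.0599]), np.float64(0.0057377816955158645))
loupe (214, array([ 0.5211, -0.0002]), array([0.0344, 0.0343]), np.float64(0.03142877228845031))
spig (83, array([ 0.6158, -0.1963]), array([0.0185, 0.0179]), np.float64(0.09772060983264419)) disc (1282, array([ 0.6088, -0.1971]), array([0.1118, 0.0962]), np.float64(0.053620728122307115))
knob (458, array([ 0.5118, -0.1583]), array([0.0822, 0.0566]), np.float64(0.05486462075796633))
[[ 0.4707 -0.1538  0.0417]
 [ 0.4729 -0.1558  0.0548]
 [ 0.4749 -0.1587  0.0502]
 [ 0.4751 -0.14    0.05  ]
 [ 0.4772 -0.1506  0.0614]
 [ 0.4773 -0.1405  0.0597]
 [ 0.4792 -0.1498  0.0542]
 [ 0.4793 -0.1369  0.0571]
 [ 0.4813 -0.1515  0.0562]
 [ 0.4814 -0.1404  0.0611]
 [ 0.4833 -0.1595  0.0467]
 [ 0.4834 -0.1452  0.0569]
 [ 0.4835 -0.133
[... 175 characters left out ...]
 0.4917 -0.1498  0.0556]
 [ 0.4919 -0.1386  0.047 ]
 [ 0.4938 -0.1498  0.0557]
 [ 0.4958 -0.1604  0.0544]
 [ 0.4958 -0.1497  0.0567]
 [ 0.4978 -0.1605  0.0541]
 [ 0.4979 -0.1547  0.052 ]
 [ 0.4999 -0.1603  0.0557]
 [ 0.5    -0.1503  0.0536]
 [ 0.502  -0.1606  0.0542]
 [ 0.5021 -0.1482  0.0537]
 [ 0.5041 -0.1564  0.0549]
 [ 0.5043 -0.1465  0.0515]
 [ 0.5062 -0.1499  0.0564]
 [ 0.5083 -0.152   0.0566]
 [ 0.5087 -0.1458  0.0437]
 [ 0.5106 -0.1536  0.0475]
 [ 0.5146 -0.1676  0.0513]
 [ 0.5166 -0.1677  0.0513]
 [ 0.517  -0.1563  0.0449]
 [ 0.5188 -0.1701  0.0496]
 [ 0.5207 -0.1584  0.0569]
 [ 0.5208 -0.1547  0.0544]
 [ 0.5229 -0.1632  0.0537]
 [ 0.5248 -0.1627  0.0564]
 [ 0.5273 -0.1557  0.0493]]
```

```bash
python3 - <<'E'
from h import *
np.set_printoptions(precision=4,suppress=True)
Y=-.358; R=[np.pi,0,Y]
print(inverse_kinematics([.49,-.15,.026],R),inverse_kinematics([.536,.157,.015],R),inverse_kinematics([.616,-.197,.2],R))
def look(xy,z,n):
    movep([*xy,z],R); hold(.3); c=get_calibration("wrist"); im,d=get_image("wrist")
    cv2.imwrite(f"pics/{n}.png",im[:,:,::-1]); np.save(n+"_d.npy",d); np.save(n+"_T.npy",c["world_from_camera"]);np.save(n+"_K.npy",c["intrinsics"])
    s=observe(); print(n,s["time_s"],s["eef_pos"],c["world_from_camera"][:3,3]); return cloud(d,c)
def mid(P): return len(P),(P[:,:2].min(0)+P[:,:2].max(0))/2,np.ptp(P[:,:2],axis=0),np.median(P[:,2])
p=look((.56,-.175),.27,"w1")
print('spig',mid(near(p,(.616,-.196),.02,.09,.11)),'disc',mid(near(p,(.616,-.196),.06,.051,.057)))
print('knob',mid(near(p,(.492,-.150),.03,.052,.059)))
p=look((.48,.175),.27,"w2")
print('bush',mid(near(p,(.536,.157),.03,.043,.053)),mid(near(p,(.536,.157),.03,.003,.009)))
a,b=cv2.imread("pics/w1.png"),cv2.imread("pics/w2.png"); cv2.imwrite("pics/w12.png",cv2.resize(np.hstack([a,b]),(800,300)))
E
```

```text
[-0.4511  0.2083  1.9658 -0.      0.9675  1.4777] [ 0.1437  0.3228  1.8482 -0.      0.9707  2.0725] [-0.4314  0.2934  1.4984 -0.      1.3498  1.4974]
w1 2.4 [ 0.5599 -0.1754  0.2699] [ 0.6286 -0.2017  0.4125]
spig (250, array([ 0.6153, -0.1987]), array([0.0192, 0.019 ]), np.float64(0.09847054278783524)) disc (3575, array([ 0.6152, -0.199 ]), array([0.095 , 0.0955]), np.float64(0.0538424215199928))
knob (322, array([ 0.4954, -0.1508]), array([0.0508, 0.0351]), np.float64(0.054830617262482534))
w2 4.1 [0.4803 0.1745 0.2699] [0.5491 0.1481 0.4125]
bush (313, array([0.5344, 0.1567]), array([0.0334, 0.033 ]), np.float64(0.047531020479466946)) (281, array([0.5346, 0.1568]), array([0.0445, 0.0448]), np.float64(0.005681756418927653))
```

View pics/w12.png

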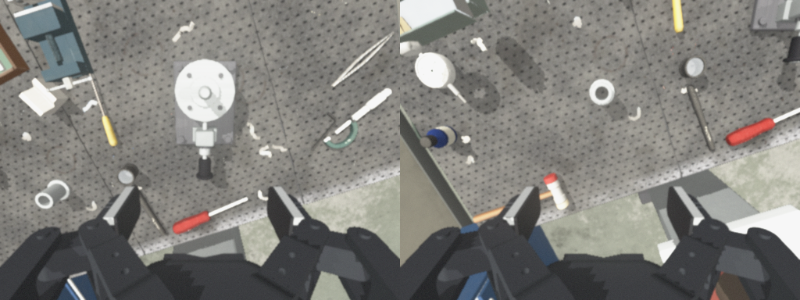

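The wrist view (w12) shows the disc and spigot centred at about (204,92) in the left half, with the head aligned to the image vertical. The bush is at about (600,92) in the right half, clear of the loupe at (694,67). The sizes match the given ones, so I'll pick the bush and fit it.

```bash
python3 - <<'E'
from h import *
np.set_printoptions(precision=4,suppress=True)
R=[np.pi,0,-.358]; b=(.5345,.1567); s=(.6152,-.199)
movep([*b,.09],R); 
print(move_l([*b,.017],feed=.08,max_force=10))
gripper_to(.03,f_grip=40); o=observe(); print(o["time_s"],o["eef_pos"],o["opening"],o["grasp_force"])
move_l([*b,.17],feed=.15); o=observe(); print(o["opening"],o["grasp_force"])
movep([*s,.17],R); move_l([*s,.125],feed=.08); hold(.3)
o=observe(); f0=o["ft_force"]; print(o["time_s"],o["eef_pos"],f0)
r=move_l([*s,.072],feed=.03,max_force=8); o=observe(); print(r,o["time_s"],o["eef_pos"],o["ft_force"]-f0,o["opening"])
im,d=get_image("scene"); cv2.imwrite("pics/s2.png",cv2.resize(im[150:270,270:400,::-1],(650,600)))
E
```

```text
False
6.475 [0.5348 0.1568 0.0176] 0.0336003515730801 39.918482238426805
0.03367002197156948 39.93965738452971
10.025 [ 0.6155 -0.1992  0.1256] [-0.3706  0.5648 -0.9873]
True 11.4417 [ 0.6151 -0.199   0.0776] [-0.7523  0.1216  5.8751] 0.033566858378579
```

View pics/s2.png

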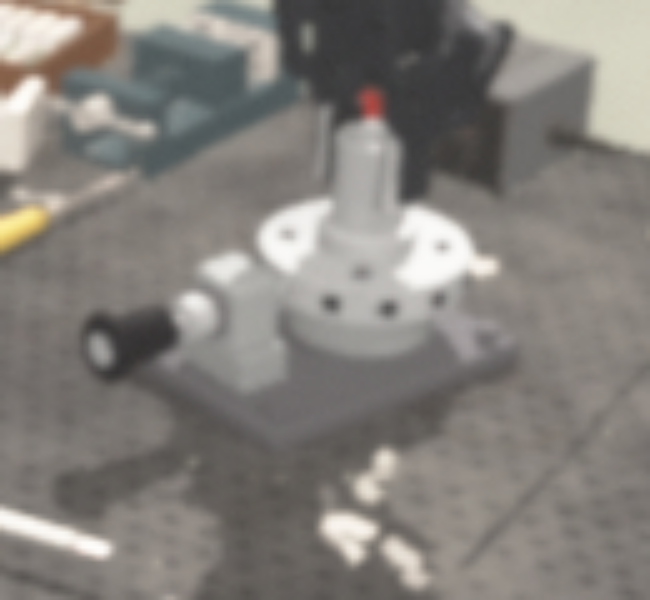

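The bush looks seated (picture about (368,185)): TCP z is 0.0776, which is the 60 mm shoulder plus the 17.6 mm grasp height. I'll release, back off upward, check the bush and locate the knob.

```bash
python3 - <<'E'
from h import *
np.set_printoptions(precision=4,suppress=True)
R=[np.pi,0,-.358]; s=(.6151,-.199)
gripper_to(.07); move_l([*s,.18],feed=.12)
movep([.50,-.155,.25],R); hold(.3); c=get_calibration("wrist"); im,d=get_image("wrist"); o=observe(); print(o["time_s"],o["eef_pos"],o["opening"])
cv2.imwrite("pics/w3.png",im[:,:,::-1]); p=cloud(d,c)
def mid(P): return len(P),(P[:,:2].min(0)+P[:,:2].max(0))/2,np.ptp(P[:,:2],axis=0),np.median(P[:,2])
print('bushtop',mid(near(p,s,.025,.1,.115)),'flange',mid(near(p,s,.03,.062,.069)))
# head frame
h=np.array([np.cos(-.358),np.sin(-.358)]); n=np.array([-h[1],h[0]])
P=near(p,np.array(s)-.125*h,.045,.03,.075); q=P[:,:2]-s; X=q@h+.045; Yv=q@n
for x in np.arange(-.115,-.055,.004):
    m=abs(X-x)<.002
    if m.sum()>2: print(f"{x:.3f} n{m.sum()} y {Yv[m].min():.4f} {Yv[m].max():.4f} z {P[m,2].max():.4f}")
E
```

```text
13.925 [ 0.5002 -0.1551  0.2491] 0.06987973991565988
bushtop (749, array([ 0.6147, -0.1991]), array([0.0338, 0.0334]), np.float64(0.1073398165024344)) flange (411, array([ 0.6123, -0.1992]), array([0.0407, 0.0452]), np.float64(0.0656808363627634))
-0.107 n20 y -0.0128 0.0139 z 0.0608
-0.103 n99 y -0.0144 0.0155 z 0.0622
-0.099 n71 y -0.0141 0.0141 z 0.0602
-0.095 n52 y -0.0104 0.0115 z 0.0571
-0.091 n57 y -0.0103 0.0115 z 0.0569
-0.087 n53 y -0.0103 0.0114 z 0.0574
-0.083 n57 y -0.0103 0.0114 z 0.0568
-0.079 n61 y -0.0102 0.0113 z 0.0577
-0.075 n53 y -0.0102 0.0113 z 0.0566
-0.071 n65 y -0.0102 0.0101 z 0.0559
-0.067 n19 y -0.0026 0.0037 z 0.0493
-0.063 n18 y -0.0088 0.0099 z 0.0553
-0.059 n52 y -0.0088 0.0099 z 0.0562
```

View pics/w3.png

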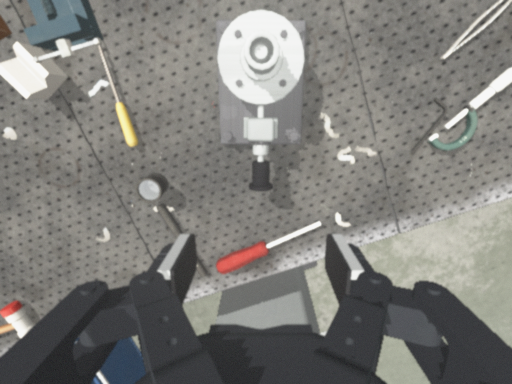

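The bush is home: its top is at 107.3 mm, its flange top at 65.7 mm, and it's centred at about (262,52) in the picture. The knob at (261,175) lies exactly along the assumed axis, so I'll grip it and pull.

```bash
python3 - <<'E'
from h import *
np.set_printoptions(precision=4,suppress=True)
R=[np.pi,0,-.358]; s=np.array((.6150,-.199)); h=np.array([np.cos(-.358),np.sin(-.358)]); n=np.array([-h[1],h[0]])
k=s-(.045+.088)*h+.0004*n
movep([*k,.1],R); print(move_l([*k,.028],feed=.08,max_force=8))
gripper_to(.018,f_grip=70); hold(.3); o=observe(); f0=o["ft_force"]; e0=o["eef_pos"]; print(o["time_s"],o["eef_pos"],o["opening"],o["grasp_force"])
for t in (.004,.008,.011,.012,.013,.014,.015,.016):
    move_l([*(k-t*h),.028],feed=.02); hold(.15); o=observe()
    f=(o["ft_force"]-f0)[:2]@h; print(t,-(o["eef_pos"]-e0)[:2]@h,f,o["grasp_force"],o["time_s"])
    if f>24: break
E
```

```text
False
16.4417 [ 0.4909 -0.1517  0.0285] 0.020227156517777702 68.30920100212097
0.004 0.002516916000744355 6.158948651494122 68.49237084388733 16.9417
0.008 0.006087509413170645 7.847152637665564 68.46199035644531 17.4417
0.011 0.008786150959323285 9.288678813103658 68.59792828559875 17.8917
0.012 0.009690955581934823 9.23191278105278 68.60085368156433 18.2917
0.013 0.01054345187062314 9.761992836678983 68.61404657363892 18.6917
0.014 0.011425833334461708 10.364083694056012 68.63026142120361 19.0917
0.015 0.011948932496927725 12.610012778708022 68.70049953460693 19.4917
0.016 0.011959809394187483 16.627134442469494 68.95677208900452 19.8917
```

```bash
python3 - <<'E'
from h import *
np.set_printoptions(precision=4,suppress=True)
hold(.5); c=get_calibration("wrist"); im,d=get_image("wrist"); p=cloud(d,c)
cv2.imwrite("pics/w4.png",im[:,:,::-1])
P=near(p,(.615,-.199),.025,.1,.115); print(len(P),(P.min(0)+P.max(0))/2,np.median(P[:,2]))
o=observe(); print(o["time_s"],o["eef_pos"],o["grasp_force"],o["ft_force"])
E
```

```text
Traceback (most recent call last):
ValueError: zero-size array to reduction operation minimum which has no identity
```

View pics/w4.png

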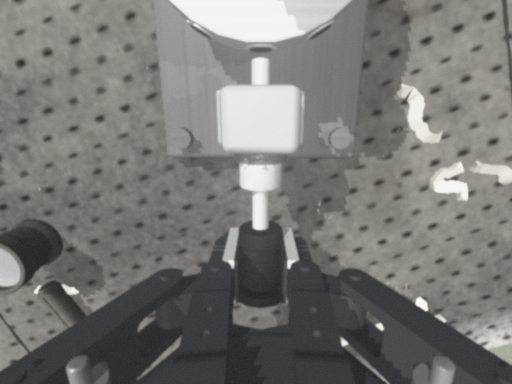

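The view shows the fingers holding the knob at about (262,260). The plunger rod is drawn out and its pin tip at (260,58) is clear of the disc rim. The bush is out of frame, but nothing has gone near it since the last check.

```bash
python3 -c "
from plant import *
o=observe();print(o['time_s'],o['grasp_force']);print(job_done())"
```

```text
20.4417 68.95784139633179
the job is handed in; nothing more can be done
None
```

The job is handed in at about 20 s: the bush measured fully home on the spigot and released (not re-measured after the pull), the loupe was not touched, and the gripper is holding the plunger back against its stop at about 12 mm of travel.

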